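# Hold a sample slide flush on a tilted stage

### The job

Lift the dust cover off the pins of the tilting sample stage and lay it on the bench, flat and right way up, touching nothing of the stage. Then pick up the sample slide by its fin, tilt it to match the sloping stage face and set it flush on the middle of that face with the fin running up the slope; press until the sprung face has given about 3 mm (never to its stop) and finish while still holding it pressed there. Do not change the tilt of the stage or disturb the other things on the bench.

Things in the scene. Friction and masses are not known exactly. Their poses are not given: they have to be found in the camera images.
- stand: Fixed aluminium stand of the tilting stage: base plate 120 (x) x 190 (y) x 12 high, and on it two upright cheeks, each 44 (x) x 14 (y), at y = +-83, with tops 88 above the bench (inner gap 152). A steel pin 8 in diameter stands 10.5 up from the middle of each cheek's top. The stage hangs between the cheeks on a level axis along y, 55 above the bench. Origin: centre of the base's underside, on the bench; z is up, -x is the low side of the slope.
- face_mid (a point): Centre of the top of the steel stage face, a flat plate 80 (x, along the slope) x 96 (y, level) x 5 thick between the cheeks. x points up the slope, z is the outward normal of the face. The face slopes down towards the stand's -x side, roughly towards the robot, by 0.14 to 0.32 rad (locked by friction, different every time). Under the cover at the start. The point moves with the sprung face.
- stage_face (a joint): How far the sprung face is pressed in along its normal, m: 0 = out (rest), 0.008 = at its stop. Force needed at the start about 2 N, then 1 N more per mm (about 5 N at 3 mm).
- cradle_edge (a point): Middle of the upper edge of the dark plate under the face; stays still as long as the stage's tilt is not disturbed (it does not move with the sprung face). Axes as face_mid.
- cover: Loose aluminium dust cover, 110 (x) x 200 (y) x 6 thick, 0.22 kg, on the cheeks, pins in its two 14 mm holes. Lips at both long edges reach 8 below the sheet. Mid-top a dark grip bar 44 (x) x 12 (y), 6 to 34 above the origin. Origin: centre of the sheet's underside (88 above the bench; 8 when laid on it); z up. Free bench to lay it on: x 0.57 to 0.72 m, y 0.15 to 0.37 m from the robot.
- slide: Loose sample slide: white ceramic plate 66 (x) x 44 (y) x 5 thick, 0.04 to 0.09 kg, lying flat on the bench. An upright aluminium fin, 40 long (x) x 12 wide (y), rises from the middle of the plate to 36 above the slide's underside. Origin: centre of the underside, the surface to be held against the face; z points out of the fin's side. x runs along the fin; either end may point up the slope.
- slide_fin (a point): Middle of the slide's fin, 22 above the slide's underside: where to grip. Axes as the slide.
- crucible: White porcelain crucible, 42 wide, 35 high, in front of the stage. It is loose, not part of the work, and may not be moved more than 20 mm; its origin is the centre of its underside.
- rubber_stopper: Red-brown rubber stopper, 33 wide, 26 high, standing between the stage and the slide. It is loose, not part of the work, and may not be moved more than 20 mm; its origin is the centre of its underside.
- sample_vial_1: Small capped glass vial, 24 wide, 52 high, in front of the stage. It is loose, not part of the work, and may not be moved more than 20 mm; its origin is the centre of its underside.
- timer: White kitchen-type timer, 58 x 62 x 18 high, lying in front of the stage, to its left. It is loose, not part of the work, and may not be moved more than 20 mm; its origin is the centre of its underside.
- beaker_100: Empty glass beaker, 56 wide, 70 high, right of the stage. It is loose, not part of the work, and may not be moved more than 20 mm; its origin is the centre of its underside.
There are look-alikes about, which are no part of the job. Of the things that look like the slide, the larger one is meant. There is more than one size of the stand; the one meant has the size given above.

How it is judged:
On the way, in this order (a step that is already met when the one before it is completed fails the run):
1. the cover is lifted off the pins (z of cover in the frame of stand above 0.105 m), for 0.1 s.
2. the cover lies flat on the bench, right way up, let go and touching nothing of the stage (height (world z) of cover between 0.002 and 0.014 m and angle between cover's own z axis and vertical below 0.06 rad and contact force between cover and stand below 0.05 N and contact force between cover and the arm below 0.05 N and contact force between cover and the fingers below 0.05 N and linear speed of cover below 0.02 m/s), for 0.2 s.
3. the slide is picked up by its fin (height (world z) of slide above 0.03 m and contact force between slide and the fingers above 1 N), for 0.2 s.
At the end, for the whole second after the job is handed in: Slide held by its fin, flush on the face (2 mm, 0.045 rad), centred within 12 mm along both face axes, fin along the slope within 0.14 rad, sprung face pressed in 1 to 6 mm, at rest; cover flat (0.06 rad), right way up on the bench, released, not touching the stand (all of step 2 and x of slide in the frame of face_mid between -0.012 and 0.012 m and y of slide in the frame of face_mid between -0.012 and 0.012 m and z of slide in the frame of face_mid between -0.002 and 0.002 m and angle between the z axis of slide and the z axis of face_mid, either way round below 0.045 rad and angle between the x axis of slide and the x axis of face_mid, either way round below 0.14 rad and value of joint stage_face between 0.001 and 0.006 m and contact force between slide and the fingers above 1.5 N and distance between the grasp point and slide_fin below 0.03 m and linear speed of slide below 0.01 m/s); the arm keeps its last pose, push and grip.
It fails at once if the sprung face is pressed to its stop (value of joint stage_face above 0.0077 m).
It fails at once if the tilt of the stage is changed (distance of cradle_edge from where it was at the start of the episode above 0.003 m).
It fails at once if one of the other things on the bench is disturbed (distance of any of crucible, rubber_stopper, sample_vial_1, timer, beaker_100 from where it was at the start of the episode above 0.02 m).
It also fails if it takes over 58 s, if anything falls off the work surface, if the arm or the gripper's body presses on something with over 40 N, if the wrist force passes 120 N, or if a joint passes its speed limit or range.

### The arm

A 7-joint arm with a two-finger parallel gripper is mounted at the origin on a cart in front of the work surface, level with it; the furniture and walls round the work are solid. World frame = base frame: x ahead of the robot, y to its left, z up, the work surface at z = 0. Lengths are in m, angles in rad, forces in N, time in s.
With the tool pointing down it reaches from about 0.425 to 0.925 m from the base axis. Payload 6.8 kg.
Tool frame: the origin (TCP) lies at the very end of the fingers, on their centre line; the grasp point (between the pads) lies 19 mm behind it; z points along the fingers, y is the line along which they close (so a half turn about z gives the same grasp; the last joint's range is limited). The gripper opens to 85 mm and grips with 20 to 120 N. Pads are 22 mm wide; open, the fingers measure 114 mm over their backs; the gripper's body (76 mm by 85 mm) begins 54 mm behind the grasp point. The pads swing forward as they close: fully open they stand 13 mm farther back than shut.
Start: joints at [-1.311, 0.477, 0.022, 1.555, -0.011, 1.109, -0.083], TCP at [0.243, 0.63, 0.199] pointing down, gripper open.
Joint ranges: [-2.96, 2.96], [-0.34, 2.1], [-1.41, 1.46], [0.24, 2.44], [-1.37, 4.51], [0.17, 1.92], [-2.96, 2.96]. Speed limits (rad/s): [2.39, 2.39, 3.14, 3.14, 3.14, 3.14, 3.14].

### API

Orientations are given as a unit quaternion [w, x, y, z].
In Python, from station import get_obs, read_camera, hand_in gives the robot as it stands.
- The arm moves only by the tool arm_command, never from a script. Its argument "commands" is one flat list of numbers, 7 for each row, row after row: the shift along the tool's x, y, z in m, then the turn, a rotation vector about the tool's x, y, z in degrees, then the opening, from 0 (shut) to 1 (fully open). In form: [tx, ty, tz, rx, ry, rz, fingers, tx, ty, tz, rx, ry, rz, fingers, ...]. A call has 1 to 8 rows; each row is the pose to reach, as a shift and turn from the pose commanded when the call began, along the tool's axes at that moment; what a row does not reach only later rows make up. A row lasts 1/10 s, in which the tool goes at most 50 mm and 8.59 degrees, less where a joint would pass 70% of its speed; a pose out of reach is approached as far as the arm can. A call with a gripper value outside its range is refused whole. The fingers move at their own pace and stop on an object; "force" is the grip in N (left out, the last holds). Time passes only in rows, so rows that repeat a pose let the fingers close. It gives the time, the measured TCP pose, the force, the opening and the grip force at its end, in the units of the state.
- get_obs(): the state, without advancing time (a new reading comes with each control period).
- read_camera(name): name is "scene" or "top" or "wrist"; returns a dict with "img" (384x512x3 uint8, red, green, blue), "camera_matrix" (3x3 intrinsics, pixels), "pose" (4x4, takes a point from camera to world coordinates). Camera axes: x right, y down, z forward; pixel columns grow to the right and rows downward; lengths in m; the calibration is good to about 2 mm. A picture is of the moment at which its call begins. There is no depth.
- hand_in(): hands the job in; it is judged then, once.
The state is a dict: "t": time; "q": joint angles; "joint_vel": joint speeds; "joint_torque": joint torques, N m; "eef_pos": TCP position; "tool_rot": TCP orientation; "contact_force": force on the tool from outside, world axes, zero at the start; "torque": the same for the moment, N m; "gripper_width": opening from 0.0 (shut) to 1.0 (fully open); "grasp_force": force on a finger pad.
Only numpy, scipy, OpenCV 4.12 (cv2) and the standard library are available. Lean on these libraries where they do the work, as an engineer would, in place of code of your own. Each camera call takes 0.05 s, during which the arm holds its last target. There are 200 camera calls.

## Working session

There is one attempt and no reset: what is moved stays moved. The work goes in short steps, Python scripts to look and compute and a tool call to move; the robot and the scene stay as the last step left them, time stands still between calls to the robot, and variables do not carry over. Pictures are saved under pics/ and viewed, at most 10 in all, crops included, and the job is handed in when it is done.

Besides the shell and the picture viewer there is one more tool, called as a command line: name --argument value ..., lists and objects as JSON in quotes. arm_command: Moves the arm, as the interface text tells. Its arguments: {"type":"object","properties":{"commands":{"type":"array","items":{"type":"number"}},"force":{"type":"number"}},"required":["commands"]}

```bash
ls; mkdir -p pics
cat > h.py <<'E'
import numpy as np, cv2
from station import get_obs, read_camera, hand_in
from scipy.spatial.transform import Rotation as R
def save(n,f):
    c=read_camera(n); cv2.imwrite(f'pics/{f}.png',c['img'][:,:,::-1]); np.savez(f'pics/{f}.npz',**c); return c
def ray(c,u,v,z):
    K,P=c['camera_matrix'],c['pose']; d=P[:3,:3]@np.linalg.solve(K,[u,v,1.]); o=P[:3,3]
    return o+d*(z-o[2])/d[2]
def proj(c,p):
    P=np.linalg.inv(c['pose']); q=c['camera_matrix']@(P[:3,:3]@np.asarray(p)+P[:3,3]); return q[:2]/q[2]
def tool(): 
    o=get_obs(); q=o['tool_rot']; return np.array(o['eef_pos']),R.from_quat(np.r_[q[1:],q[0]]),o
def goto(p,Rm):
    "shift and turn in tool axes (mm, deg) from current pose"
    t,r,o=tool(); return r.inv().apply(np.array(p)-t)*1e3, (r.inv()*Rm).as_rotvec(degrees=True)
E
python3 - <<'E'
from h import *
a=save('scene','s0'); b=save('top','t0')
print(a['pose'],b['pose'],a['camera_matrix'],b['camera_matrix'])
print(get_obs())
im=np.vstack([a['img'],b['img']])
cv2.imwrite('pics/both.png',cv2.resize(np.hstack([a['img'],b['img']]),(800,300))[:,:,::-1])
E
```

```text
pics
[[-0.61628732 -0.33959572  0.71053831 -0.2268233 ]
 [-0.78720992  0.29102401 -0.54369621  0.57018604]
 [-0.0221468  -0.89441589 -0.44668752  0.56332777]
 [ 0.          0.          0.          1.        ]] [[ 0.01673764 -0.99510715  0.09737353  0.36262343]
 [-0.99984363 -0.01721369 -0.00405091 -0.04276248]
 [ 0.00570724 -0.0972905  -0.99523966  1.67266724]
 [ 0.          0.          0.          1.        ]] [[385.7565867    0.         252.71530616]
 [  0.         385.7565867  188.29374919]
 [  0.           0.           1.        ]] [[481.02823053   0.         257.85101707]
 [  0.         481.02823053 195.21062476]
 [  0.           0.           1.        ]]
{'t': 0.1, 'q': array([-1.31109282,  0.4777267 ,  0.02238212,  1.55632621, -0.01150341,
        1.10928292, -0.08310522]), 'joint_vel': array([ 0.00153761, -0.0007722 ,  0.0012212 , -0.00337361,  0.00030502,
       -0.00125354, -0.00031718]), 'joint_torque': array([ 4.96265639e-03, -5.97762644e+01,  1.61403481e+00, -2.81958050e+01,
        1.27886530e-02,  4.99566886e-03, -1.79397011e-05]), 'eef_pos': array([0.24253839, 0.629313  , 0.19802866]), 'tool_rot': array([-8.21457874e-05,  1.82877427e-01,  9.83135390e-01, -8.03049224e-04]), 'contact_force': array([0.53245952, 0.78425369, 0.53663947]), 'torque': array([0.00718469, 0.00325697, 0.00553709]), 'grasp_force': 0.0, 'gripper_width': 1.000470149496913}
```

View pics/t0.png

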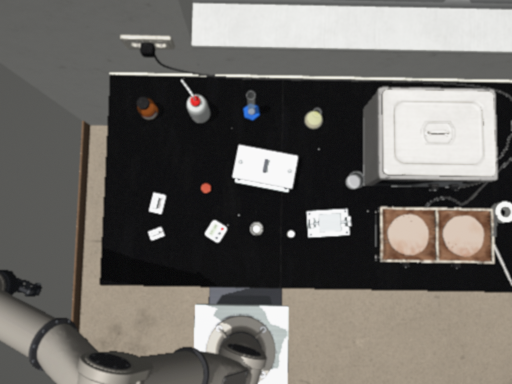

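View pics/s0.png

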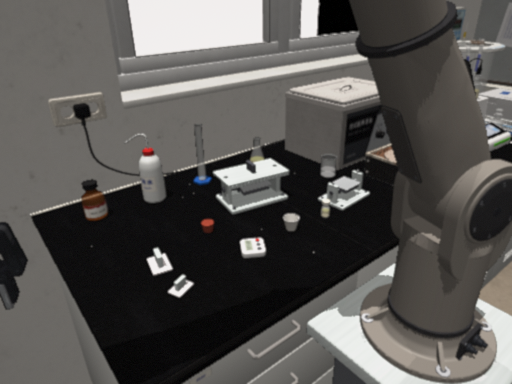

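The top view shows the covered large stand at about (266,168), with its grip bar at (266,165), and the small look-alike stand at (328,222). There are two slide look-alikes, at (157,203) and (155,234). The slide at (157,203) is clearly the larger one, and the covered stand is the larger stand. I'll measure next and confirm both in a crop.

```bash
cat > m.py <<'E'
from h import *
b=dict(np.load('pics/t0.npz')); a=dict(np.load('pics/s0.npz'))
def blob(c,box,thr=150):
    u0,v0,u1,v1=box; g=c['img'][v0:v1,u0:u1].min(2); m=(g>thr).astype(np.uint8)
    cs,_=cv2.findContours(m,0,1); k=max(cs,key=cv2.contourArea).reshape(-1,2).astype(np.float32)+[u0,v0]
    return k.astype(np.float32)
for n,box,z in [('cover',(225,138,305,200),.094),('slideA',(143,188,172,218),.005),('slideB',(143,222,172,246),.005),('smallstand',(300,203,356,243),.01)]:
    k=blob(b,box); w=np.array([ray(b,u,v,z)[:2] for u,v in k],np.float32)
    (c,s,an)=cv2.minAreaRect(w); print(n,np.round(c,4),np.round(s,4),round(an,1))
for n,(u,v),z in [('stopper',(206,188),.02),('timer',(216,231),.018),('crucible',(256,228),.03),('vial',(291,234),.05),('beaker',(354,180),.03),('gripbar',(266,165),.122),('bluebase',(251,112),.0),('white bottle',(199,112),.05)]: print(n,np.round(ray(b,u,v,z)[:2],3))
f=lambda im,box:cv2.resize(im[box[1]:box[3],box[0]:box[2]],(400,300),interpolation=cv2.INTER_CUBIC)
o=np.vstack([np.hstack([f(b['img'],(120,185,200,245)),f(b['img'],(226,138,306,198))]),np.hstack([f(a['img'],(130,235,210,295)),f(a['img'],(200,145,300,220))])])
cv2.imwrite('pics/crop0.png',o[:,:,::-1])
E
python3 m.py
```

```text
cover [ 0.6076 -0.0697] [0.2027 0.1274] 80.1
slideA [0.4935 0.3005] [0.0465 0.0686] 78.0
slideB [0.388  0.3007] [0.0341 0.0501] 22.9
smallstand [ 0.4349 -0.2957] [0.0915 0.1509] 4.5
stopper [0.546 0.13 ]
timer [0.399 0.092]
crucible [ 0.411 -0.045]
vial [ 0.392 -0.163]
beaker [ 0.582 -0.38 ]
gripbar [ 0.614 -0.074]
bluebase [ 0.823 -0.02 ]
white bottle [0.806 0.158]
```

View pics/crop0.png

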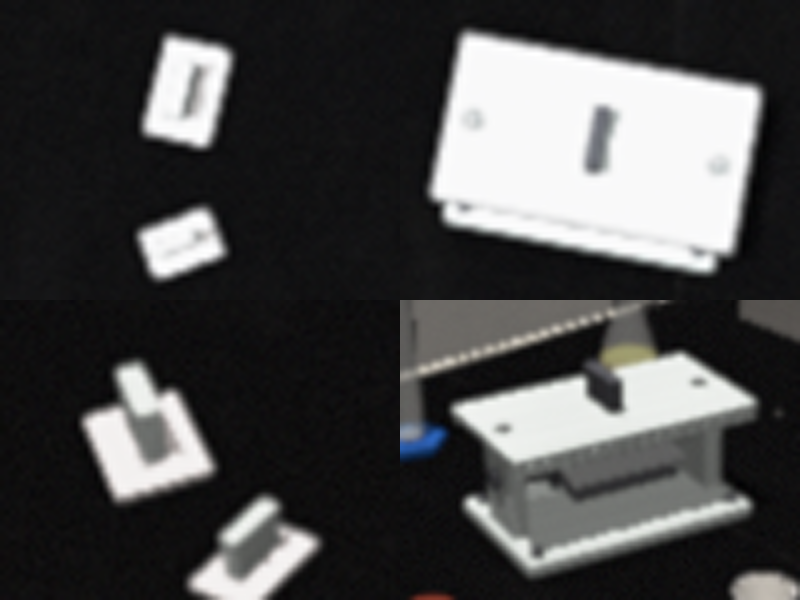

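The crop confirms both: the larger slide is upper left at (157,203), measuring 46x68 mm, and the large stand is under the 200x110 cover with its bar at the middle. I'm moving past the slide towards the cover.

```bash
cat >> h.py <<'E'
def down(phi):
    p=np.radians(phi); x=np.array([np.cos(p),np.sin(p),0]); z=np.array([0,0,-1.]); return R.from_matrix(np.c_[x,np.cross(z,x),z])
E
python3 - <<'E'
from h import *
b=dict(np.load('pics/t0.npz'))
P=lambda x,y,z:ray(b,226+(x-400)/5,138+y/5,z)
L=[P(463,33,.094),P(762,88,.094),P(735,255,.094),P(430,198,.094)]
print(np.mean(L,0), P(475,120,.094),P(720,165,.094),[np.linalg.norm(L[i]-L[i-1]) for i in range(4)])
np.set_printoptions(suppress=True,precision=1)
print(goto([.45,.27,.32],down(169.5)),goto([.58,-.065,.3],down(169.5)))
E
```

```text
[ 0.61273215 -0.07291912  0.094     ] [0.62685741 0.00859183 0.094     ] [ 0.59955535 -0.15440244  0.094     ] [np.float64(0.11290831542858543), np.float64(0.20238676549831658), np.float64(0.11333269296866387), np.float64(0.20514472061462694)]
(array([-322.8, -260.9, -121.5]), array([ -0.1,  -0. , -10.6])) (array([-564.6, -526.7, -101. ]), array([ -0.1,  -0. , -10.6]))
```

arm_command --commands '[-0.04, -0.03, -0.04, 0, 0, 0, 1, -0.08, -0.06, -0.08, 0, 0, 0, 1, -0.12, -0.095, -0.1, 0, 0, -4, 1, -0.16, -0.13, -0.12, 0, 0, -8, 1, -0.2, -0.16, -0.12, 0, 0, -10.5, 1, -0.24, -0.195, -0.12, 0, 0, -10.5, 1, -0.28, -0.23, -0.12, 0, 0, -10.5, 1, -0.323, -0.261, -0.12, 0, 0, -10.5, 1]' --force 40

```text
t: 0.9
eef_pos: [0.4263, 0.3089, 0.3183]
tool_rot: [-0.0, 0.092, 0.996, 0.0]
contact_force: [0.3, 0.6, 0.8]
gripper_width: 0.998
grasp_force: 0.0
```

Run:
```python
from h import *
np.set_printoptions(suppress=True,precision=3)
c=save('wrist','w1'); t,r,o=tool(); print(o['t'],t,r.as_matrix(),c['pose'],c['camera_matrix'])
print(proj(c,[.4935,.3005,0]),goto([.58,-.065,.32],down(170)))
```

```text
0.95 [0.432 0.3   0.319] [[-0.981  0.195  0.003]
 [ 0.195  0.981 -0.004]
 [-0.003 -0.003 -1.   ]] [[ 0.184  0.947  0.264  0.359]
 [ 0.983 -0.177 -0.049  0.321]
 [ 0.001  0.269 -0.963  0.493]
 [ 0.     0.     0.     1.   ]] [[287.607   0.    252.213]
 [  0.    287.607 187.747]
 [  0.      0.      1.   ]]
[254.615 186.542] (array([-216.361, -328.792,    0.369]), array([-0.179,  0.187, -1.245]))
```

View pics/w1.png

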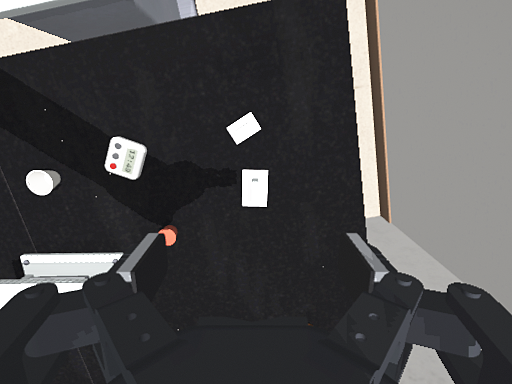

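The wrist view shows the slide at (255,188), matching its predicted position, with the smaller look-alike at (243,128), the stopper at (167,236) and the timer at (126,158). Going on to the cover.

arm_command --commands '[-0.027, -0.041, 0, 0, 0, 0, 1, -0.054, -0.082, 0, 0, 0, -1, 1, -0.081, -0.123, 0, 0, 0, -1, 1, -0.108, -0.164, 0, 0, 0, -1, 1, -0.135, -0.205, 0, 0, 0, -1, 1, -0.162, -0.246, 0, 0, 0, -1, 1, -0.189, -0.287, 0, 0, 0, -1, 1, -0.216, -0.328, 0, 0, 0, -1, 1]'

```text
t: 1.75
eef_pos: [0.5783, -0.0526, 0.318]
tool_rot: [-0.0, 0.083, 0.997, 0.0]
contact_force: [1.4, 0.8, 0.4]
gripper_width: 1.0
grasp_force: 0.0
```

arm_command --commands '[0, 0, 0, 0, 0, 0, 1, 0, 0, 0, 0, 0, 0, 1]'

```text
t: 1.95
eef_pos: [0.5779, -0.0523, 0.3176]
tool_rot: [-0.001, 0.085, 0.996, -0.0]
contact_force: [-0.3, -0.1, -0.5]
gripper_width: 1.001
grasp_force: 0.0
```

Run:
```python
from h import *
np.set_printoptions(suppress=True,precision=3)
c=save('wrist','w2'); t,r,o=tool(); print(o['t'],t)
g=c['img'].min(2); m=(g>150).astype(np.uint8)
cs,_=cv2.findContours(m,0,1)
for k in cs:
    if cv2.contourArea(k)>2000:
        w=np.array([ray(c,u,v,.094)[:2] for u,v in k.reshape(-1,2)],np.float32); print(cv2.boundingRect(k),cv2.minAreaRect(w))
print(proj(c,[.613,-.073,.122]))
```

```text
2.0 [ 0.578 -0.05   0.318]
(173, 148, 144, 75) ((0.6164027452468872, -0.07020564377307892), (0.1992076337337494, 0.11002930998802185), 80.23170471191406)
(37, 54, 103, 73) ((0.4501023292541504, -0.25313815474510193), (0.07336438447237015, 0.1245080754160881), 4.412075996398926)
[241.709 189.746]
```

View pics/w2.png

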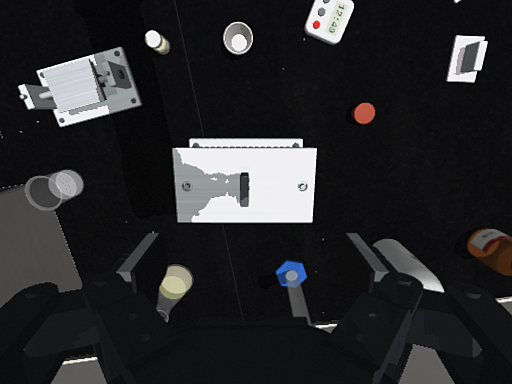

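The cover is a clean white rectangle, (173..317,148..223), with its bar at (244,189). It fits 199x110 mm centred at (0.616,-0.070), with yaw -9.8°. The slide is at (466,58). Next I'll go down over the bar.

Run:
```python
from h import *
np.set_printoptions(suppress=True,precision=1)
print(tool()[0]*1e3,goto([.6164,-.0702,.16],down(170.2)))
```

```text
[577.8 -50.5 317.6] (array([-41.5, -13.1, 157.5]), array([ 0. , -0.1,  0.2]))
```

arm_command --commands '[-0.02, -0.007, 0.04, 0, 0, 0, 1, -0.041, -0.013, 0.08, 0, 0, 0, 1, -0.041, -0.013, 0.12, 0, 0, 0, 1, -0.041, -0.013, 0.155, 0, 0, 0, 1, -0.041, -0.013, 0.155, 0, 0, 0, 1, -0.041, -0.013, 0.155, 0, 0, 0, 1]'

```text
t: 2.6
eef_pos: [0.6163, -0.0691, 0.1637]
tool_rot: [-0.0, 0.082, 0.997, 0.0]
contact_force: [-0.1, -0.0, 1.3]
gripper_width: 1.004
grasp_force: 0.0
```

Run:
```python
from h import *
np.set_printoptions(suppress=True,precision=1)
c=save('wrist','w3');print(tool()[0]*1e3,goto([.6164,-.0702,.098],down(170.2)))
# bar: dark region within white
print(proj(c,[.6164,-.0702,.122]))
g=c['img'].max(2)
f=lambda u,v:g[v,u]
m=(g<110).astype(np.uint8)
n,l,s,ce=cv2.connectedComponentsWithStats(m)
for i in range(1,n):
    if 300<s[i][4]<8000: print(s[i],ce[i],ray(c,*ce[i],.115)[:2]*1e3)
```

```text
[617.3 -69.7 165. ] (array([ 1. , -0.7, 67. ]), array([0. , 0.1, 0.3]))
[251.3 197.2]
[   0    0   77   60 1649] [43.3 20.6] [ 468.1 -191.7]
[243 164  16  58 765] [250.  193.8] [615.6 -71.2]
```

View pics/w3.png

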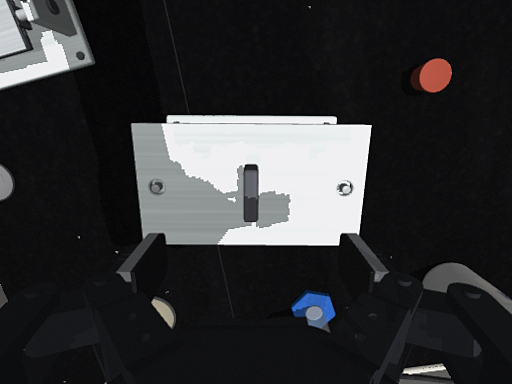

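The bar is centred between the fingers at (250,194). Descending and closing.

arm_command --commands '[0, 0, 0.03, 0, 0, 0, 1, 0.001, 0, 0.055, 0, 0, 0, 1, 0.001, 0, 0.066, 0, 0, 0, 1, 0.001, 0, 0.066, 0, 0, 0, 0.5, 0.001, 0, 0.066, 0, 0, 0, 0, 0.001, 0, 0.066, 0, 0, 0, 0, 0.001, 0, 0.066, 0, 0, 0, 0, 0.001, 0, 0.066, 0, 0, 0, 0]' --force 60

```text
t: 3.45
eef_pos: [0.6158, -0.0707, 0.098]
tool_rot: [0.001, 0.083, 0.997, 0.0]
contact_force: [0.2, -0.6, 0.1]
gripper_width: 0.142
grasp_force: 0.0
```

arm_command --commands '[0, 0, 0, 0, 0, 0, 0, 0, 0, 0, 0, 0, 0, 0, 0, 0, 0, 0, 0, 0, 0, 0, 0, 0, 0, 0, 0, 0]'

```text
t: 3.85
eef_pos: [0.6153, -0.0706, 0.0971]
tool_rot: [-0.0, 0.083, 0.997, -0.0]
contact_force: [0.1, 0.8, 0.3]
gripper_width: -0.001
grasp_force: 0.0
```

Run:
```python
from h import *
c=save('wrist','w4');d=save('scene','s4')
x=np.hstack([c['img'][100:330,60:450],cv2.resize(d['img'][120:235,190:320],(260,230))])
cv2.imwrite('pics/c4.png',x[:,:,::-1]); print(get_obs()['gripper_width'],get_obs()['grasp_force'])
```

```text
-0.0011044061903340496 0.0
```

View pics/c4.png

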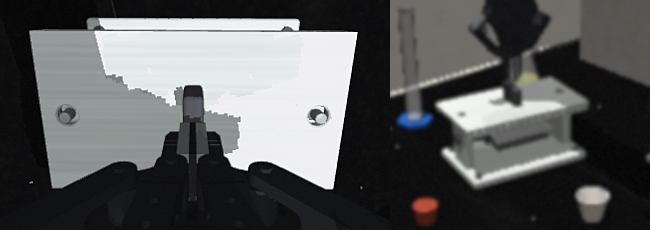

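Run:
```python
from h import *
np.set_printoptions(suppress=True,precision=3)
c=dict(np.load('pics/w4.npz'));d=dict(np.load('pics/s4.npz'));t,r,o=tool()
print(t,r.as_matrix())
print('tcp in crop',proj(c,t)-[60,100],'bar ends top',proj(c,[.595,-.066,.122])-[60,100],proj(c,[.638,-.074,.122])-[60,100], 'scene tcp',(proj(d,t)-[190,120])*2,'bartop',(proj(d,[.616,-.070,.122])-[190,120])*2)
im=d['img'][140:190,230:280]
cv2.imwrite('pics/c5.png',np.hstack([cv2.resize(im,(400,400),interpolation=2),cv2.resize(c['img'][170:270,200:300],(400,400),interpolation=2)])[:,:,::-1])
print('crop5 tcp',(proj(d,t)-[230,140])*8,(proj(d,t+[0,0,.025])-[230,140])*8)
```

```text
[ 0.615 -0.071  0.097] [[-0.986  0.166 -0.   ]
 [ 0.166  0.986  0.   ]
 [ 0.    -0.    -1.   ]]
tcp in crop [192.701 116.019] bar ends top [194.993  97.012] [193.578 168.08 ] scene tcp [122.642  99.526] bartop [121.596  84.123]
crop5 tcp [170.57  238.102] [168.967 176.326]
```

View pics/c5.png

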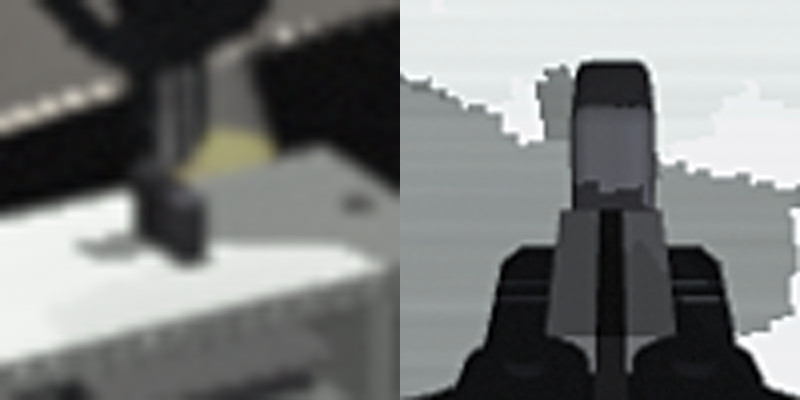

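Run:
```python
from h import *
np.set_printoptions(suppress=True,precision=1)
c=dict(np.load('pics/w4.npz'));d=dict(np.load('pics/s4.npz'));t,r,o=tool()
for dz in (0,.01,.02,.03,.04):
    print(dz,*[((proj(c,t+r.apply([sx,0,-dz]))-[200,170])*4+[400,0]) for sx in (.011,-.011)],(proj(d,t+[0,0,dz])-[230,140])*8)
for p in ([.5947,-.0665,.122],[.5947,-.0665,.094],[.638,-.0735,.122]): print(p,(proj(c,p)-[200,170])*4+[400,0],(proj(d,p)-[230,140])*8)
w=dict(np.load('pics/w3.npz'))
for p in ([.5947,-.0665,.122],[.5947,-.0665,.094],[.638,-.0735,.122]): print(proj(w,p))
```

```text
0 [610.8 119.6] [610.8 246.6] [170.6 238.1]
0.01 [610.9 140. ] [610.9 273.2] [169.9 213.5]
0.02 [611.1 162.9] [611.1 302.7] [169.3 188.8]
0.03 [611.3 188.6] [611.2 335.9] [168.6 163.8]
0.04 [611.5 217.7] [611.4 373.2] [168.  138.7]
[0.5947, -0.0665, 0.122] [616.  106.6] [194.6 195.9]
[0.5947, -0.0665, 0.094] [614.9  54.3] [196.1 265.8]
[0.638, -0.0735, 0.122] [617.7 391.8] [137.9 157.1]
[251.3 169.8]
[251.4 163.1]
[251.7 223. ]
```

The fingers shut above the bar, so the real fingertips sit roughly 25–35 mm behind the reported TCP. The cover hasn't moved. I'll reopen, go 22 mm lower and close while watching the force.

arm_command --commands '[0, 0, 0, 0, 0, 0, 0.5, 0, 0, 0, 0, 0, 0, 0.5, 0, 0, 0, 0, 0, 0, 0.5, 0, 0, 0.008, 0, 0, 0, 0.5, 0, 0, 0.015, 0, 0, 0, 0.5, 0, 0, 0.022, 0, 0, 0, 0.5, 0, 0, 0.022, 0, 0, 0, 0.5]' --force 30

```text
t: 4.65
eef_pos: [0.6142, -0.0704, 0.0736]
tool_rot: [-0.001, 0.083, 0.997, -0.0]
contact_force: [-0.7, 0.7, 0.6]
gripper_width: 0.503
grasp_force: 0.0
```

arm_command --commands '[0, 0, 0, 0, 0, 0, 0, 0, 0, 0, 0, 0, 0, 0, 0, 0, 0, 0, 0, 0, 0, 0, 0, 0, 0, 0, 0, 0, 0, 0, 0, 0, 0, 0, 0]'

```text
t: 5.15
eef_pos: [0.6155, -0.0707, 0.0755]
tool_rot: [0.0, 0.083, 0.997, 0.0]
contact_force: [-0.5, -0.4, 0.8]
gripper_width: 0.132
grasp_force: 31.8
```

Run:
```python
from h import *
np.set_printoptions(suppress=True,precision=3)
c=save('wrist','w5');d=save('scene','s5');print(get_obs())
```

```text
{'t': 5.25, 'q': array([-0.27 ,  0.549,  0.386,  1.818, -0.271,  0.825,  1.653]), 'joint_vel': array([ 0.   , -0.   , -0.   , -0.001,  0.   , -0.001,  0.001]), 'joint_torque': array([ -0.135, -54.075,   7.019, -21.693,  -0.06 ,   0.019,  -0.009]), 'eef_pos': array([ 0.616, -0.071,  0.075]), 'tool_rot': array([0.   , 0.083, 0.997, 0.   ]), 'contact_force': array([1.031, 0.06 , 0.225]), 'torque': array([-0.078, -0.014,  0.03 ]), 'grasp_force': 31.908881664276123, 'gripper_width': 0.12980391524104526}
```

The bar is gripped, with an opening of 0.13 and 32 N. Lifting and carrying.

arm_command --commands '[0, 0, 0, 0, 0, 0, 0, 0, 0, -0.01, 0, 0, 0, 0, 0, 0, -0.03, 0, 0, 0, 0, 0, 0, -0.05, 0, 0, 0, 0, 0, 0, -0.07, 0, 0, 0, 0, 0, 0, -0.08, 0, 0, 0, 0, 0, 0, -0.08, 0, 0, 0, 0]' --force 80

```text
t: 5.95
eef_pos: [0.616, -0.0706, 0.1566]
tool_rot: [0.001, 0.083, 0.997, 0.0]
contact_force: [0.5, 0.8, -2.2]
gripper_width: 0.114
grasp_force: 79.7
```

arm_command --commands '[0.002, 0.03, 0, 0, 0, 0, 0, 0.004, 0.07, 0, 0, 0, -2, 0, 0.008, 0.115, 0, 0, 0, -4, 0, 0.011, 0.16, 0, 0, 0, -6, 0, 0.014, 0.205, 0, 0, 0, -8, 0, 0.018, 0.25, 0, 0, 0, -9.8, 0, 0.022, 0.3, 0, 0, 0, -9.8, 0, 0.024, 0.334, 0, 0, 0, -9.8, 0]'

```text
t: 6.75
eef_pos: [0.6454, 0.2675, 0.1533]
tool_rot: [-0.001, -0.004, 1.0, 0.001]
contact_force: [0.8, 0.5, -2.4]
gripper_width: 0.114
grasp_force: 79.6
```

arm_command --commands '[0, 0, 0, 0, 0, 0, 0, 0, 0, 0, 0, 0, 0, 0, 0, 0, 0, 0, 0, 0, 0]'

```text
t: 7.05
eef_pos: [0.6469, 0.2605, 0.1542]
tool_rot: [-0.001, -0.001, 1.0, -0.001]
contact_force: [-0.5, -1.1, -2.2]
gripper_width: 0.11
grasp_force: 79.6
```

Run:
```python
from h import *
np.set_printoptions(suppress=True,precision=4)
c=save('wrist','w6');d=save('scene','s6');b=save('top','t6');o=get_obs();print(o['t'],o['eef_pos'],o['gripper_width'],o['grasp_force'],goto([.648,.262,.155],down(180)))
g=d['img'].min(2); 
cs,_=cv2.findContours((g>140).astype(np.uint8),0,1)
for k in cs:
    if cv2.contourArea(k)>400: print('scene',cv2.boundingRect(k),cv2.contourArea(k))
g=c['img'].min(2); cs,_=cv2.findContours((g>110).astype(np.uint8),0,1)
for k in cs:
    if cv2.contourArea(k)>1000:
        w=np.array([ray(c,u,v,.174)[:2] for u,v in k.reshape(-1,2)],np.float32); print(cv2.boundingRect(k),cv2.minAreaRect(w))
```

```text
7.2 [0.6474 0.2607 0.155 ] 0.11397384841980589 79.65133309364319 (array([-0.6269,  1.2905,  0.0408]), array([-0.0423, -0.0165,  0.0808]))
scene (458, 298, 54, 86) 1871.0
scene (307, 276, 138, 108) 4229.0
scene (217, 187, 70, 24) 491.5
scene (233, 169, 40, 23) 500.0
scene (91, 167, 82, 26) 883.0
scene (290, 77, 74, 25) 1039.0
scene (139, 57, 209, 43) 1801.5
scene (300, 0, 19, 39) 598.0
scene (135, 0, 129, 57) 5424.0
(67, 133, 372, 164) ((0.6423062086105347, 0.26037681102752686), (0.10054850578308105, 0.19812336564064026), 0.15797059237957)
(0, 95, 43, 112) ((0.603233814239502, 0.13416226208209991), (0.023392943665385246, 0.0585184320807457), 79.00704193115234)
(264, 0, 56, 61) ((0.5410999655723572, 0.27881234884262085), (0.02124965377151966, 0.02714272402226925), 78.15377044677734)
```

The cover is carried level, showing its 2.2 N weight. Lowering it.

arm_command --commands '[0, 0, 0.03, 0, 0, 0, 0, 0, 0, 0.065, 0, 0, 0, 0, 0, 0, 0.1, 0, 0, 0, 0, 0, 0, 0.13, 0, 0, 0, 0, 0, 0, 0.148, 0, 0, 0, 0, 0, 0, 0.152, 0, 0, 0, 0, 0, 0, 0.154, 0, 0, 0, 0]'

```text
t: 7.9
eef_pos: [0.6478, 0.2625, 0.0017]
tool_rot: [0.0, -0.002, 1.0, 0.0]
contact_force: [0.2, 0.5, -1.7]
gripper_width: 0.115
grasp_force: 79.6
```

arm_command --commands '[0, 0, 0.002, 0, 0, 0, 0, 0, 0, 0.002, 0, 0, 0, 0]'

```text
t: 8.1
eef_pos: [0.6482, 0.2631, 0.0006]
tool_rot: [0.001, -0.002, 1.0, 0.001]
contact_force: [-0.1, -0.0, -2.6]
gripper_width: 0.117
grasp_force: 79.6
```

arm_command --commands '[0, 0, 0.002, 0, 0, 0, 0, 0, 0, 0.002, 0, 0, 0, 0]'

```text
t: 8.3
eef_pos: [0.6474, 0.2629, -0.0024]
tool_rot: [0.0, -0.002, 1.0, 0.0]
contact_force: [-0.6, 0.0, -1.6]
gripper_width: 0.112
grasp_force: 79.6
```

arm_command --commands '[0, 0, 0.002, 0, 0, 0, 0, 0, 0, 0.002, 0, 0, 0, 0, 0, 0, 0.003, 0, 0, 0, 0]'

```text
t: 8.6
eef_pos: [0.6475, 0.263, -0.0044]
tool_rot: [0.0, -0.002, 1.0, 0.0]
contact_force: [-5.7, -1.7, 16.1]
gripper_width: 0.115
grasp_force: 82.0
```

It's touching the bench. I'll ease off slightly, release and rise.

arm_command --commands '[0, 0, -0.0015, 0, 0, 0, 0, 0, 0, -0.0015, 0, 0, 0, 0.5, 0, 0, -0.0015, 0, 0, 0, 0.6, 0, 0, -0.0015, 0, 0, 0, 0.6, 0, 0, -0.03, 0, 0, 0, 0.7, 0, 0, -0.08, 0, 0, 0, 0.7, 0, 0, -0.13, 0, 0, 0, 0.7, 0, 0, -0.18, 0, 0, 0, 0.7]'

```text
t: 9.4
eef_pos: [0.6469, 0.2625, 0.1759]
tool_rot: [-0.0, -0.002, 1.0, -0.0]
contact_force: [0.4, 0.7, -0.2]
gripper_width: 0.701
grasp_force: 0.0
```

arm_command --commands '[0.03, 0.01, -0.03, 0, 0, 0, 0.7, 0.06, 0.02, -0.06, 0, 0, 0, 0.7, 0.1, 0.02, -0.08, 0, 0, 0, 0.7, 0.1, 0.02, -0.08, 0, 0, 0, 0.7, 0.1, 0.02, -0.08, 0, 0, 0, 0.7]'

```text
t: 9.9
eef_pos: [0.5468, 0.2828, 0.255]
tool_rot: [0.001, -0.003, 1.0, 0.001]
contact_force: [-0.3, -0.1, 0.2]
gripper_width: 0.701
grasp_force: 0.0
```

Run:
```python
from h import *
np.set_printoptions(suppress=True,precision=4)
c=save('wrist','w7');d=save('scene','s7');b=save('top','t7');o=get_obs();print(o['t'],o['eef_pos'],o['gripper_width'])
g=c['img'].min(2); cs,_=cv2.findContours((g>110).astype(np.uint8),0,1)
for k in cs:
    if cv2.contourArea(k)>400:
        for z in (.014,.005):
            w=np.array([ray(c,u,v,z)[:2] for u,v in k.reshape(-1,2)],np.float32); print(z,cv2.boundingRect(k),cv2.minAreaRect(w))
x=np.hstack([cv2.resize(c['img'],(400,300)),cv2.resize(d['img'][100:325,100:400],(400,300))])
y=np.hstack([cv2.resize(b['img'][100:250,130:330],(400,300),interpolation=2),cv2.resize(d['img'][150:225,200:300],(400,300),interpolation=2)])
cv2.imwrite('pics/c7.png',np.vstack([x,y])[:,:,::-1])
```

```text
10.05 [0.5476 0.2816 0.2532] 0.7010680229725466
0.014 (29, 212, 19, 33) ((0.6613909006118774, -0.051057055592536926), (0.027757199481129646, 0.053652528673410416), 79.44937896728516)
0.005 (29, 212, 19, 33) ((0.6653456091880798, -0.05826060473918915), (0.02835792675614357, 0.05481371656060219), 79.44933319091797)
0.014 (173, 186, 133, 67) ((0.6475163102149963, 0.2625153064727783), (0.10967643558979034, 0.2011575549840927), 0.21447724103927612)
0.005 (173, 186, 133, 67) ((0.6511707901954651, 0.2620983123779297), (0.1120501309633255, 0.2055111974477768), 0.21448078751564026)
0.014 (0, 158, 86, 87) ((0.629114031791687, -0.039832696318626404), (0.12993124127388, 0.13854672014713287), 80.11236572265625)
0.005 (0, 158, 86, 87) ((0.6323702335357666, -0.046793341636657715), (0.13274329900741577, 0.14154528081417084), 80.11235809326172)
0.014 (245, 92, 40, 53) ((0.4945344924926758, 0.2995285391807556), (0.043646395206451416, 0.06527840346097946), 78.35452270507812)
0.005 (245, 92, 40, 53) ((0.4948779046535492, 0.299912691116333), (0.04459104314446449, 0.06669121235609055), 78.35458374023438)
0.014 (245, 19, 42, 39) ((0.3917377293109894, 0.3000776767730713), (0.032090652734041214, 0.047390926629304886), 22.021953582763672)
0.005 (245, 19, 42, 39) ((0.38985633850097656, 0.300473690032959), (0.03278521075844765, 0.048416584730148315), 22.02191925048828)
0.014 (83, 14, 55, 62) ((0.40139836072921753, 0.09466487169265747), (0.05861394479870796, 0.061693545430898666), 59.056968688964844)
0.005 (83, 14, 55, 62) ((0.39972615242004395, 0.09061510860919952), (0.0598825179040432, 0.06302877515554428), 59.05699920654297)
```

View pics/c7.png

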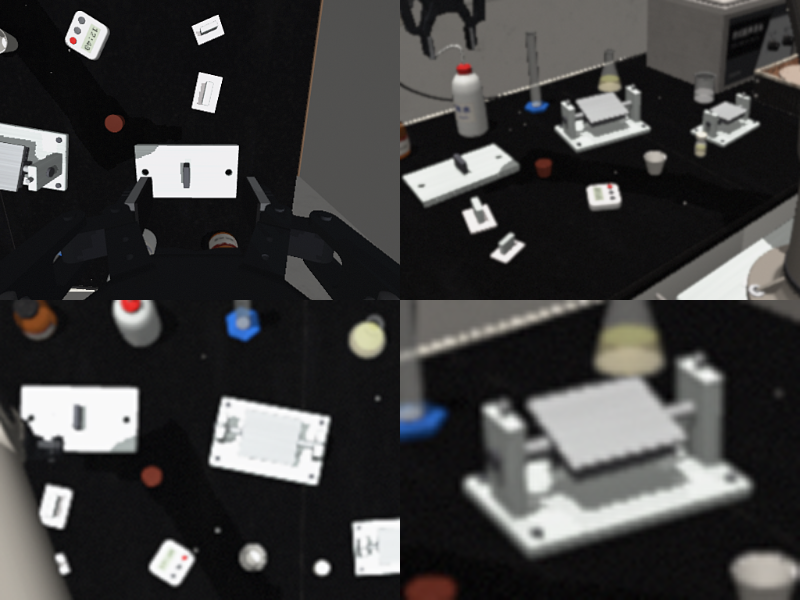

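The cover lies flat and released at (0.6475,0.2625), and in the wrist panel the slide is at about (207,93). The stage is uncovered and its face is visible in the lower right. The slide is at (0.4949,0.2999), yaw -11.6°. While the gripper is empty I'll view the stage face from two sides.

arm_command --commands '[0.015, -0.045, -0.006, 0, 0, 1, 0.7, 0.03, -0.09, -0.012, 0, 0, 2, 0.7, 0.045, -0.135, -0.018, 0, 0, 3.5, 0.7, 0.06, -0.18, -0.024, 0, 0, 5, 0.7, 0.075, -0.225, -0.03, 0, 0, 6.5, 0.7, 0.09, -0.27, -0.036, 0, 0, 8, 0.7, 0.105, -0.315, -0.042, 0, 0, 9.8, 0.7, 0.118, -0.352, -0.047, 0, 0, 9.8, 0.7]'

```text
t: 10.85
eef_pos: [0.4297, -0.0734, 0.301]
tool_rot: [-0.0, 0.086, 0.996, -0.0]
contact_force: [2.0, 0.4, 0.2]
gripper_width: 0.697
grasp_force: 0.0
```

arm_command --commands '[0, 0, 0, 0, 0, 0, 0.7, 0, 0, 0, 0, 0, 0, 0.7, 0, 0, 0, 0, 0, 0, 0.7]'

```text
t: 11.15
eef_pos: [0.4309, -0.0694, 0.3007]
tool_rot: [-0.0, 0.083, 0.997, -0.0]
contact_force: [0.5, 0.7, -0.4]
gripper_width: 0.7
grasp_force: 0.0
```

Run:
```python
from h import *
np.set_printoptions(suppress=True,precision=4)
c=save('wrist','w8');o=get_obs();print(o['t'],o['eef_pos'],goto([.7,-.085,.27],down(170.2)),proj(c,[.616,-.07,.085]))
```

```text
11.2 [ 0.4309 -0.0691  0.3007] (array([-268.1133,   28.6981,   30.4247]), array([-0.0508, -0.0537,  0.3174])) [272.0147 276.2286]
```

arm_command --commands '[-0.045, 0.003, 0.005, 0, 0, 0, 0.7, -0.09, 0.006, 0.01, 0, 0, 0, 0.7, -0.135, 0.01, 0.015, 0, 0, 0, 0.7, -0.18, 0.015, 0.02, 0, 0, 0, 0.7, -0.22, 0.02, 0.025, 0, 0, 0, 0.7, -0.25, 0.025, 0.03, 0, 0, 0, 0.7, -0.25, 0.025, 0.03, 0, 0, 0, 0.7, -0.25, 0.025, 0.03, 0, 0, 0, 0.7]'

```text
t: 12.0
eef_pos: [0.6813, -0.0859, 0.2693]
tool_rot: [-0.001, 0.083, 0.997, -0.0]
contact_force: [-0.7, -0.1, 0.7]
gripper_width: 0.698
grasp_force: 0.0
```

Run:
```python
from h import *
np.set_printoptions(suppress=True,precision=4)
save('wrist','w9');o=get_obs();print(o['t'],o['eef_pos'])
C=[]
for f,w in (('w8',60),('w9',90)):
    c=dict(np.load(f'pics/{f}.npz')); u,v=proj(c,[.616,-.07,.085]).astype(int); w2=int(w*.75)
    u0,v0=max(0,u-w),max(0,v-w2); cr=c['img'][v0:v0+2*w2,u0:u0+2*w]; print(f,u,v,u0,v0,cr.shape, 400/(2*w)); C.append(cv2.resize(cr,None,fx=400/(2*w),fy=400/(2*w),interpolation=2))
c=dict(np.load('pics/s7.npz')); cr=c['img'][163:208,220:280]; C.append(cv2.resize(cr,(400,300),interpolation=2))
out=np.zeros((600,800,3),np.uint8)
for k,(y,x) in zip(C,((0,0),(0,400),(300,0))): out[y:y+k.shape[0],x:x+k.shape[1]]=k
cv2.imwrite('pics/c9.png',out[:,:,::-1])
```

```text
12.05 [ 0.6807 -0.0864  0.2702]
w8 272 276 212 231 (90, 120, 3) 3.3333333333333335
w9 256 108 166 41 (134, 180, 3) 2.2222222222222223
```

View pics/c9.png

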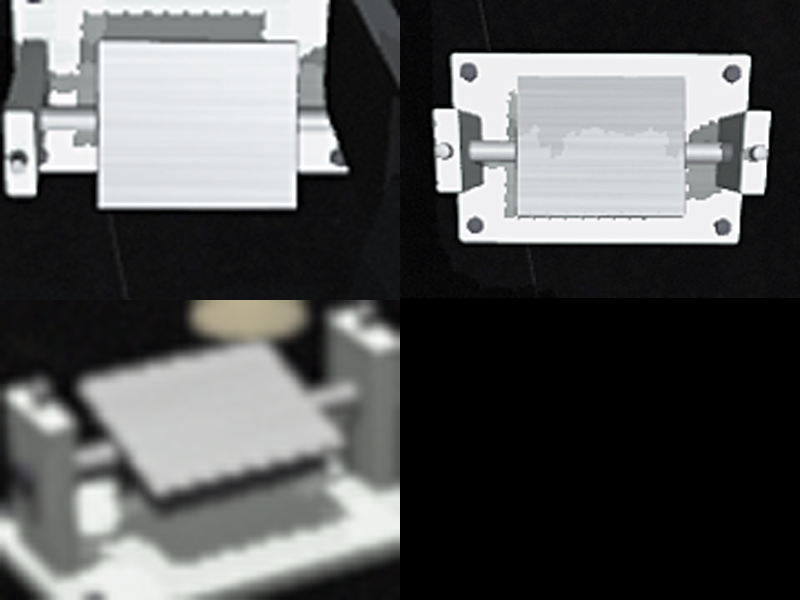

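The face is a light rectangle in all three panels:
- **View from the low side (upper left):** corners at (98,40), (298,41), (298,209) and (97,209).
- **View from above (upper right):** corners at (517,77), (685,77), (685,216) and (517,216).
- **Scene view (lower left):** high edge (80,382)–(272,342), low edge (155,497)–(345,443).

I'll triangulate these with the known 80x96 size.

```bash
cat > f.py <<'E'
from h import *
from scipy.optimize import least_squares
np.set_printoptions(suppress=True,precision=4)
S={'w8':(400/120,212,231,0,0,[(98,40),(298,41),(298,209),(97,209)]),
 'w9':(400/180,166,41,400,0,[(517,77),(685,77),(685,216),(517,216)]),
 's7':(400/60,220,163,0,300,[(345,443),(155,497),(80,382),(272,342)])}
C={k:dict(np.load(f'pics/{k}.npz')) for k in S}
Q=np.array([(-.04,-.048,0),(-.04,.048,0),(.04,.048,0),(.04,-.048,0)])
px={k:np.array([((x-ox+.5)/s-.5+u0,(y-oy+.5)/s-.5+v0) for x,y in L]) for k,(s,u0,v0,ox,oy,L) in S.items()}
def Rf(p): return R.from_euler('ZY',[p[3],-p[4]])
def res(p,ks): 
    w=Rf(p).apply(Q)+p[:3]; return np.concatenate([[proj(C[k],a) for a in w]-px[k] for k in ks]).ravel()
if __name__=='__main__':
  for ks in (['w8','w9'],['w8','w9','s7']):
    r=least_squares(res,[.616,-.07,.08,-.17,.2],args=(ks,)); print(r.x,np.abs(r.fun).max(),np.sqrt((r.fun**2).mean()))
    print(r.fun.reshape(-1,4,2).mean(1))
E
python3 f.py
python3 - <<'E'
from h import *
np.set_printoptions(suppress=True,precision=1)
print(tool()[0],goto([.4949,.2999,.2],down(168.4)))
E
```

```text
[ 0.6134 -0.07    0.0658 -0.1674  0.3026] 0.29207677447590186 0.15553582539047303
[[ 0.0217  0.0218]
 [-0.0172 -0.017 ]]
[ 0.6134 -0.0699  0.0654 -0.1694  0.3023] 1.002405842617577 0.3434594957429887
[[ 0.0443 -0.0638]
 [ 0.0265  0.0437]
 [ 0.1159 -0.1294]]
[ 0.7 -0.1  0.3] (array([247.1, 350.3,  70.4]), array([-0. , -0.1,  2.1]))
```

The fit is tight: face centre (0.6134,-0.070,0.0655), tilt 0.302 rad, yaw -9.7°. Now for the slide.

arm_command --commands '[0.028, 0.04, 0, 0, 0, 0, 0.6, 0.056, 0.08, 0, 0, 0, 0, 0.6, 0.084, 0.12, 0, 0, 0, 0, 0.6, 0.112, 0.16, 0, 0, 0, 0, 0.6, 0.14, 0.2, 0, 0, 0, 1, 0.6, 0.168, 0.24, 0.01, 0, 0, 2, 0.6, 0.196, 0.28, 0.02, 0, 0, 2, 0.6, 0.224, 0.32, 0.04, 0, 0, 2, 0.6]'

```text
t: 12.85
eef_pos: [0.5132, 0.2656, 0.2338]
tool_rot: [0.001, 0.1, 0.995, 0.002]
contact_force: [1.4, 0.5, -0.8]
gripper_width: 0.604
grasp_force: 0.0
```

arm_command --commands '[0, 0.005, 0.02, 0, 0, 0, 0.6, 0, 0.005, 0.04, 0, 0, 0, 0.6, 0, 0.005, 0.04, 0, 0, 0, 0.6]'

```text
t: 13.15
eef_pos: [0.5128, 0.2679, 0.1905]
tool_rot: [-0.002, 0.1, 0.995, -0.001]
contact_force: [-0.4, -1.2, -0.0]
gripper_width: 0.602
grasp_force: 0.0
```

Run:
```python
from h import *
np.set_printoptions(suppress=True,precision=4)
c=save('wrist','w10');t,r,o=tool();print(o['t'],t,o['gripper_width'])
g=c['img'].min(2); cs,_=cv2.findContours((g>100).astype(np.uint8),0,1)
for k in cs:
    if cv2.contourArea(k)>400: 
        w=np.array([ray(c,u,v,.005)[:2] for u,v in k.reshape(-1,2)],np.float32); print(cv2.boundingRect(k),cv2.minAreaRect(w))
print(goto([.4949,.2999,.06],down(168.4)),goto([.4949,.2999,-.017],down(168.4)))
```

```text
13.2 [0.5142 0.2677 0.192 ] 0.6018622032530521
(0, 273, 38, 66) ((0.653849184513092, -0.11246345937252045), (0.05328131094574928, 0.12656506896018982), 65.34422302246094)
(0, 240, 99, 56) ((0.6032142043113708, -0.04397719353437424), (0.14114682376384735, 0.08572684973478317), 81.716796875)
(199, 210, 144, 98) ((0.6521492004394531, 0.26200294494628906), (0.11622000485658646, 0.20622296631336212), 0.07630132138729095)
(257, 117, 38, 54) ((0.4944867789745331, 0.2999022901058197), (0.04458446800708771, 0.0661175325512886), 78.08385467529297)
(62, 70, 58, 63) ((0.4000782370567322, 0.09103815257549286), (0.061489902436733246, 0.06289927661418915), 59.23656463623047)
(235, 30, 50, 50) ((0.3896418511867523, 0.3005220293998718), (0.03272247314453125, 0.048225998878479004), 21.947607040405273)
(array([ 25.1456,  27.7866, 132.0328]), array([-0.0622, -0.0885,  0.0397])) (array([ 25.0266,  27.8702, 209.0326]), array([-0.0622, -0.0885,  0.0397]))
```

arm_command --commands '[0.012, 0.014, 0.03, 0, 0, 0, 0.6, 0.025, 0.028, 0.06, 0, 0, 0, 0.6, 0.025, 0.028, 0.1, 0, 0, 0, 0.6, 0.025, 0.028, 0.14, 0, 0, 0, 0.6, 0.025, 0.028, 0.17, 0, 0, 0, 0.6, 0.025, 0.028, 0.17, 0, 0, 0, 0.6]'

```text
t: 13.8
eef_pos: [0.4949, 0.2993, 0.0203]
tool_rot: [-0.002, 0.101, 0.995, -0.002]
contact_force: [-1.0, -0.3, 1.0]
gripper_width: 0.597
grasp_force: 0.0
```

arm_command --commands '[0, 0, 0.01, 0, 0, 0, 0.6, 0, 0, 0.02, 0, 0, 0, 0.6, 0, 0, 0.03, 0, 0, 0, 0.6, 0, 0, 0.036, 0, 0, 0, 0.6, 0, 0, 0.036, 0, 0, 0, 0.6]'

```text
t: 14.3
eef_pos: [0.4963, 0.3006, -0.0143]
tool_rot: [-0.0, 0.101, 0.995, -0.0]
contact_force: [-0.3, -0.3, -0.3]
gripper_width: 0.601
grasp_force: 0.0
```

Run:
```python
from h import *
np.set_printoptions(suppress=True,precision=4)
c=save('wrist','w11');t,r,o=tool();print(o['t'],t,o['gripper_width'],o['contact_force'],goto([.4946,.2999,-.017],down(168.2)))
```

```text
14.35 [ 0.4966  0.3007 -0.0139] 0.602006689236587 [-0.17   -0.0788 -0.5156] (array([ 1.8261, -1.1927,  3.0744]), array([-0.0172, -0.0176,  0.2238]))
```

arm_command --commands '[0.002, -0.001, 0.003, 0, 0, 0, 0.6, 0.002, -0.001, 0.003, 0, 0, 0, 0.3, 0.002, -0.001, 0.003, 0, 0, 0, 0, 0.002, -0.001, 0.003, 0, 0, 0, 0, 0.002, -0.001, 0.003, 0, 0, 0, 0, 0.002, -0.001, 0.003, 0, 0, 0, 0, 0.002, -0.001, 0.003, 0, 0, 0, 0]' --force 40

```text
t: 15.05
eef_pos: [0.4949, 0.3004, -0.0165]
tool_rot: [0.0, 0.101, 0.995, 0.0]
contact_force: [-0.0, -0.4, 3.9]
gripper_width: 0.13
grasp_force: 39.6
```

The fin is gripped, with an opening of 0.13 and 40 N. Lifting.

arm_command --commands '[0, 0, 0, 0, 0, 0, 0, 0, 0, -0.02, 0, 0, 0, 0, 0, 0, -0.05, 0, 0, 0, 0, 0, 0, -0.09, 0, 0, 0, 0, 0, 0, -0.13, 0, 0, 0, 0, 0, 0, -0.17, 0, 0, 0, 0, 0, 0, -0.2, 0, 0, 0, 0, 0, 0, -0.2, 0, 0, 0, 0]' --force 60

```text
t: 15.85
eef_pos: [0.4969, 0.3014, 0.1874]
tool_rot: [0.002, 0.101, 0.995, 0.003]
contact_force: [0.7, -0.5, -0.4]
gripper_width: 0.126
grasp_force: 59.4
```

```bash
cat >> h.py <<'E'
FM=np.array([.6134,-.0700,.0655]); FR=R.from_euler('ZY',[-.168,-.302]); FN=FR.apply([0,0,1]); FX=FR.apply([1,0,0]); FY=FR.apply([0,1,0])
TR=R.from_matrix(np.c_[-FX,FY,-FN])
def target(h,dx=0,dy=0,off=.0165): return FM+FN*(h-off)+FX*dx+FY*dy
E
python3 - <<'E'
from h import *
np.set_printoptions(suppress=True,precision=4)
c=save('wrist','w12');t,r,o=tool();print(o['t'],t,o['gripper_width'],o['grasp_force'],o['contact_force'])
print(target(.08),goto(target(.08),TR)); a,b=goto(target(.08),TR); print((r*R.from_rotvec(b,degrees=True)).as_matrix(),FN)
E
```

```text
15.9 [0.4955 0.3008 0.1849] 0.12796441355332044 59.39916014671326 [-0.2017 -0.4053 -0.5413]
[ 0.5948 -0.0668  0.1261] (array([-170.9196, -340.4427,   58.0663]), array([ -0.1206, -17.1854,  -1.9544]))
[[-0.9413  0.1672  0.2932]
 [ 0.1596  0.9859 -0.0497]
 [-0.2974  0.     -0.9547]] [-0.2932  0.0497  0.9547]
```

arm_command --commands '[-0.021, -0.042, 0, 0, -1, 0, 0, -0.042, -0.085, 0, 0, -3, 0, 0, -0.064, -0.128, 0, 0, -6, -0.5, 0, -0.085, -0.17, 0, 0, -9, -1, 0, -0.107, -0.213, 0, 0, -12, -1.5, 0, -0.128, -0.256, 0, 0, -15, -2, 0, -0.15, -0.298, 0.01, 0, -17.2, -2, 0, -0.171, -0.34, 0.03, 0, -17.2, -2, 0]'

```text
t: 16.7
eef_pos: [0.5925, -0.0673, 0.1525]
tool_rot: [0.149, 0.082, 0.985, -0.015]
contact_force: [1.2, 2.5, -0.5]
gripper_width: 0.126
grasp_force: 59.3
```

arm_command --commands '[0, 0, 0, 0, 0, 0, 0, 0, 0, 0, 0, 0, 0, 0, 0, 0, 0, 0, 0, 0, 0]'

```text
t: 17.0
eef_pos: [0.5929, -0.0652, 0.1526]
tool_rot: [0.148, 0.082, 0.986, -0.015]
contact_force: [0.5, 0.1, -0.4]
gripper_width: 0.125
grasp_force: 59.3
```

Run:
```python
from h import *
np.set_printoptions(suppress=True,precision=4)
c=save('wrist','w13');d=save('scene','s13');b=save('top','t13');t,r,o=tool();print(o['t'],t,o['gripper_width'],o['grasp_force'],o['contact_force'])
print(goto(target(.06),TR),goto(target(.012),TR))
# where is the slide: white-plate corners predicted vs seen in wrist
P=lambda off,sg:np.array([proj(c,t+r.apply([x,y,-off])) for x in(.033,-.033) for y in (-.022,.022)])
print(P(.0165,0)); print(P(.0215,0))
g=c['img'].min(2); cs,_=cv2.findContours((g>100).astype(np.uint8),0,1)
for k in cs:
    if cv2.contourArea(k)>400: print(cv2.boundingRect(k),cv2.minAreaRect(k))
```

```text
17.15 [ 0.5937 -0.0641  0.1535] 0.12663330482469684 59.34050738811493 [-0.7962  0.2667 -0.5205]
(array([ 6.5924, -2.3655, 46.6339]), array([-0.2035, -0.124 ,  0.2902])) (array([ 6.4881, -2.1953, 94.6335]), array([-0.2035, -0.124 ,  0.2902]))
[[215.6609 173.6393]
 [294.0456 173.4781]
 [219.509  277.1469]
 [290.1731 277.0436]]
[[214.5269 175.6587]
 [295.3229 175.4934]
 [218.5962 281.823 ]
 [291.2141 281.7189]]
(443, 237, 69, 113) ((481.931640625, 291.5623779296875), (123.48210144042969, 52.619102478027344), 77.39984130859375)
(334, 170, 23, 42) ((345.34613037109375, 190.7692108154297), (16.66986846923828, 44.126121520996094), 11.309932708740234)
(146, 169, 23, 42) ((156.8240203857422, 189.53199768066406), (44.27415084838867, 16.81523323059082), 79.69515228271484)
(159, 98, 196, 194) ((256.5, 194.5), (193.0, 195.0), 90.0)
(458, 94, 54, 98) ((484.5, 142.5), (97.0, 53.0), 90.0)
(0, 0, 64, 58) ((24.927017211914062, 24.137845993041992), (49.332908630371094, 66.97806549072266), 72.89727020263672)
```

Run:
```python
from h import *
np.set_printoptions(suppress=True,precision=4)
c=dict(np.load('pics/w13.npz'));t,r,o=tool()
print('tool->cam now',r.inv().apply(c['pose'][:3,3]-t))
w=dict(np.load('pics/w12.npz')); t2=np.array([.4955,.3008,.1849]); print('upright',down(168.3).inv().apply(w['pose'][:3,3]-t2))
# slide in upright: centre at t2-xy, underside .2014
S=np.eye(4); S[:3,:3]=R.from_euler('z',-11.6,degrees=True).as_matrix(); S[:3,3]=[.4955,.3004,.1849+.0165]
T=c['pose']@np.linalg.inv(w['pose'])@S
print('slide now',T[:3,3],'via tool',t-r.apply([0,0,.0165]))
print('face frame',FR.inv().apply(T[:3,3]-FM), FR.inv().apply(t-r.apply([0,0,.0165])-FM),'rot',(FR.inv()*R.from_matrix(T[:3,:3])).as_rotvec(degrees=True))
```

```text
tool->cam now [ 0.0685 -0.0012 -0.1742]
upright [ 0.0674 -0.0007 -0.177 ]
slide now [ 0.5876 -0.0654  0.1656] via tool [ 0.5889 -0.0632  0.1693]
face frame [0.0047 0.0002 0.1034] [0.0067 0.0026 0.1066] rot [-0.624   0.4737  0.1691]
```

The camera and the tool agree: the offset lies along the tool axis. Closing in along the face normal.

arm_command --commands '[0.003, -0.001, 0.03, 0, 0, 0, 0, 0.006, -0.002, 0.06, 0, 0, 0, 0, 0.006, -0.002, 0.08, 0, 0, 0, 0, 0.006, -0.002, 0.088, 0, 0, 0, 0, 0.006, -0.002, 0.09, 0, 0, 0, 0, 0.006, -0.002, 0.09, 0, 0, 0, 0, 0.006, -0.002, 0.09, 0, 0, 0, 0]'

```text
t: 17.85
eef_pos: [0.6144, -0.0718, 0.0671]
tool_rot: [0.15, 0.082, 0.985, -0.015]
contact_force: [0.3, 0.3, -1.3]
gripper_width: 0.122
grasp_force: 59.3
```

```bash
cat > st.py <<'E'
from h import *
np.set_printoptions(suppress=True,precision=4)
P=[];F=[]
for i in range(4):
    c=read_camera('wrist'); t,r,o=tool(); P.append(FR.inv().apply(t-r.apply([0,0,.0165])-FM)*1e3); F.append(FR.inv().apply(o['contact_force']))
    C=P[-1]*0+FR.inv().apply(c['pose'][:3,3]+r.apply([-.068,.001,.1742+.0014-.0165])-FM)*1e3
print(o['t'],'slide in face mm',np.mean(P,0),'via cam',C,'force face',np.mean(F,0),np.std(F,0),'rot',(TR.inv()*r).as_rotvec(degrees=True),o['gripper_width'],o['grasp_force'])
E
python3 st.py
```

```text
18.05 slide in face mm [ 1.5666 -1.7124 17.4612] via cam [ 1.5334 -1.1336 16.6325] force face [ 0.2549  0.1432 -0.3366] [0.3629 0.4851 0.4267] rot [ 0.2521  0.0451 -0.1136] 0.12351529190744007 59.33824896812439
```

arm_command --commands '[0, 0.001, 0.005, 0, 0, 0, 0, 0, 0.001, 0.01, 0, 0, 0, 0, 0, 0.001, 0.013, 0, 0, 0, 0, 0, 0.001, 0.013, 0, 0, 0, 0]'

```text
t: 18.45
eef_pos: [0.6174, -0.072, 0.0527]
tool_rot: [0.148, 0.082, 0.985, -0.015]
contact_force: [0.1, -0.3, -0.8]
gripper_width: 0.127
grasp_force: 59.3
```

```bash
python3 st.py
```

```text
18.65 slide in face mm [ 0.7208 -1.2401  3.4672] via cam [ 0.9087 -0.5927  2.8066] force face [-0.0919  0.0122 -0.4817] [0.317  0.313  0.3422] rot [ 0.2815  0.1058 -0.0964] 0.12483622008631994 59.338202476501465
```

arm_command --commands '[0, 0, 0.001, 0, 0, 0, 0, 0, 0, 0.002, 0, 0, 0, 0, 0, 0, 0.002, 0, 0, 0, 0]'

```text
t: 18.95
eef_pos: [0.6185, -0.072, 0.0516]
tool_rot: [0.149, 0.082, 0.985, -0.015]
contact_force: [-0.6, 0.5, 1.8]
gripper_width: 0.124
grasp_force: 59.6
```

```bash
python3 st.py
```

```text
19.15 slide in face mm [ 1.0067 -1.0366  1.7523] via cam [ 1.0783 -0.431   1.0007] force face [-0.2296  0.1454  1.5641] [0.309  0.3287 0.7872] rot [ 0.2724  0.0894 -0.1049] 0.12905400360702834 59.61094915866852
```

arm_command --commands '[0, 0, 0.001, 0, 0, 0, 0, 0, 0, 0.0015, 0, 0, 0, 0, 0, 0, 0.0015, 0, 0, 0, 0]'

```text
t: 19.45
eef_pos: [0.6189, -0.0721, 0.0502]
tool_rot: [0.149, 0.082, 0.985, -0.015]
contact_force: [-0.9, 0.1, 3.3]
gripper_width: 0.123
grasp_force: 59.8
```

```bash
python3 st.py
```

```text
19.65 slide in face mm [ 0.9839 -1.0468  0.1932] via cam [ 1.0534 -0.4411 -0.562 ] force face [ 0.3892 -0.048   2.6868] [0.5721 0.45   0.3321] rot [ 0.274   0.0945 -0.1045] 0.12938469026650185 59.818634390830994
```

Contact made, with the face now about 1 mm in. I need about 1.8 mm more.

arm_command --commands '[0, 0, 0.0006, 0, 0, 0, 0, 0, 0, 0.0012, 0, 0, 0, 0, 0, 0, 0.0018, 0, 0, 0, 0, 0, 0, 0.0018, 0, 0, 0, 0, 0, 0, 0.0018, 0, 0, 0, 0]'

```text
t: 20.15
eef_pos: [0.6194, -0.0722, 0.0485]
tool_rot: [0.149, 0.082, 0.985, -0.015]
contact_force: [-0.1, 0.4, 4.6]
gripper_width: 0.127
grasp_force: 60.1
```

```bash
python3 st.py
python3 - <<'E'
from h import *
np.set_printoptions(suppress=True,precision=4)
d=save('scene','s20');b=save('top','t20');c=save('wrist','w20')
o=get_obs();print(o['torque'],o['joint_vel'].max())
# wrist: grey profile along the slope left/right of the fin, and across
g=c['img'].min(2)
t,r,_=tool(); 
for dy in (-.035,-.018,.018,.035):
    p=[FM-FN*.003+FX*s+FY*dy for s in np.arange(-.056,-.01,.002)]; print(dy,[int(g[int(round(v)),int(round(u))]) for u,v in (proj(c,q) for q in p)])
for sx in (-.036,-.03,-.026):
    p=[FM-FN*.003+FX*sx+FY*s for s in np.arange(-.056,.057,.003)]; print(sx,[int(g[int(round(v)),int(round(u))]) for u,v in (proj(c,q) for q in p)])
E
```

```text
20.35 slide in face mm [ 0.9711 -1.0859 -1.6034] via cam [ 1.0376 -0.4521 -2.3655] force face [0.1614 0.3259 5.0109] [0.3889 0.3455 0.7324] rot [ 0.2749  0.0941 -0.1067] 0.12590792928119815 60.06600379943848
[0.0801 0.3134 0.0098] 0.0003900409100494307
-0.035 [128, 135, 130, 133, 129, 129, 130, 131, 68, 122, 120, 117, 106, 137, 136, 135, 135, 131, 133, 131, 129, 130, 126]
-0.018 [128, 134, 130, 133, 131, 130, 132, 130, 60, 119, 116, 115, 118, 169, 168, 168, 168, 166, 166, 165, 165, 164, 162]
0.018 [236, 241, 251, 132, 131, 132, 134, 129, 56, 228, 225, 225, 108, 251, 246, 135, 148, 155, 155, 155, 155, 153, 154]
0.035 [236, 242, 236, 238, 240, 239, 242, 238, 108, 232, 227, 227, 128, 103, 118, 121, 161, 111, 122, 122, 160, 167, 118]
-0.036 [128, 127, 127, 138, 138, 137, 121, 120, 120, 119, 119, 117, 117, 116, 117, 116, 116, 116, 113, 223, 224, 224, 225, 225, 226, 225, 225, 226, 226, 227, 228, 228, 228, 228, 237, 255, 127, 129]
-0.03 [160, 155, 156, 142, 142, 139, 137, 137, 133, 120, 118, 170, 168, 169, 167, 166, 166, 163, 163, 161, 161, 158, 197, 251, 251, 252, 134, 125, 124, 105, 106, 234, 223, 235, 235, 154, 125, 151]
-0.026 [161, 157, 156, 142, 139, 139, 137, 135, 135, 136, 134, 190, 166, 168, 166, 166, 164, 164, 161, 162, 161, 160, 158, 159, 245, 151, 126, 126, 125, 123, 124, 171, 238, 238, 238, 152, 153, 155]
```

The net force is about 5.4 N, which is about 3 mm in. The slide's edges lie within about 2 mm of centre on the face, and everything is at rest. Handing in.

```bash
python3 -c "
from station import hand_in
print(hand_in())"
```

```text
the job is handed in; nothing more can be done
None
```

I handed the job in at about 20.5 s, with the slide held by its fin on the middle of the face and pressed in about 3 mm (estimated from force), and the cover flat on the bench; hand-in returned no verdict, so I can't confirm it passed.

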